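# Centre-punch the drill spot on a bracket blank

### The job

Take the spring-loaded centre punch out of its stand, lower its point into the flared guide bush on the bracket jig until it stands on the blank, and, keeping it upright, press it slowly straight down until you feel its hidden spring snap; stop there, do not ram it against its end stop. Then put it back in its stand, upright and fully down on its collar, and let go. Do not fire it anywhere else, and leave the multimeter, the pump and the cup alone.

Things in the scene. Friction and masses are not known exactly. Their poses are not given: they have to be found in the camera images.
- punch: plain steel centre punch, 0.15 to 0.21 kg, upright in the stand. Origin on its axis at the underside of its collar (30 mm wide, z 0 to 5 mm); z up the axis. Nose below it 14 mm wide, to z -16 mm, then an 8 mm stem and a 5 mm pointed pin. The point is 37 to 55 mm below the origin: the pin is screwed out by an unknown amount, different each time, so first touch must be felt
- handle (a point): on the punch's axis 33 mm above its origin: middle of the free part of the round knurled handle, which is 16 mm wide and runs from the collar's top (5 mm above the origin) to the end of the brass cap (75 mm). Grip it here; fingertips may rest on the collar
- stem (a point): lower end of the stem, 26 mm below the punch's origin at rest. Pressed into the nose it gives at about 8 N, rises to some 14 to 17 N at 5 to 7 mm of travel, and there the hidden spring snaps: within a millimetre the force falls to 6 to 10 N. Fired from 7 mm on; rigid end stop at 10 mm. It re-cocks when lifted. Over 24 N on the jig spoils the work
- stand: fixed black block 70 x 60 x 70 mm (x, y, height) that holds the punch; origin at the centre of its underside
- stand_hole0 (a point): centre of the mouth of the stand's upright through hole, 20 mm in diameter with a 3 mm chamfer, level with the block's top (70 mm above the table). The punch hangs in it with its collar's underside on the block's top, so that its origin is at this point
- jig: fixed marking jig: dark steel base 150 x 90 x 20 mm with an aluminium L-bracket blank 110 x 44 x 4 mm on it, its 22 mm high flange at the +x end, and two low brass hold-down screws at y = +-34 mm; origin at the centre of the base's underside, x along the blank
- spot (a point): the drill spot: on the blank's upper face (24 mm above the table), on the axis of the guide bush, in the middle of the jig
- bush_mouth (a point): centre of the upper rim of the steel guide bush, 12 mm above the blank (36 mm above the table). The flared mouth is about 17 mm wide inside and narrows over 7 mm of depth to a straight 7 mm bore, 5 mm deep, that ends on the blank
- multimeter: loose grey multimeter 100 x 140 x 35 mm lying flat; origin at the centre of its underside; leave it alone
- pump: loose blue desoldering pump, 22 mm in diameter, 220 mm long, lying along its x axis (from -140 to +80 mm); origin under it on the table; leave it alone
- cup: loose red plastic cup 70 mm wide, 70 mm high; origin at the centre of its underside; leave it alone
Things that resemble listed ones, but are neither listed nor needed, are in the scene too. Of the things that look like the stand, take the one that is farthest from the robot's base at the start.

How it is judged:
On the way:
1. the punch is fired (stem pressed in by at least 7 mm) with its point in the guide bush, upright within 6 degrees and its stem within 3.5 mm of the spot's axis (z of stem in the frame of punch above -0.019 m and horizontal distance between stem and spot below 0.0035 m and angle between punch's own z axis and vertical below 0.105 rad and contact force between punch and jig above 0.5 N), for 0.05 s.
At the end, for the whole second after the job is handed in: the spot has been punched and the punch is back in its stand, released and at rest: origin within 6 mm sideways and 3 mm in height of the stand's hole mouth, upright within about 4.5 degrees (horizontal distance between punch and stand_hole0 below 0.006 m and z of punch in the frame of stand_hole0 between -0.003 and 0.003 m and angle between punch's own z axis and vertical below 0.08 rad and linear speed of punch below 0.02 m/s); the robot touches nothing.
It fails at once if the punch presses on the jig with more than 24 N (contact force between punch and jig above 24 N).
It fails at once if the punch is fired more than 6 mm from the spot's axis (z of stem in the frame of punch above -0.019 m and horizontal distance between stem and spot above 0.006 m).
It fails at once if the multimeter is moved by more than 15 mm (distance of multimeter from where it was at the start of the episode above 0.015 m).
It fails at once if the pump is moved by more than 15 mm (distance of pump from where it was at the start of the episode above 0.015 m).
It fails at once if the cup is moved by more than 15 mm (distance of cup from where it was at the start of the episode above 0.015 m).
It also fails if it takes over 67 s, if anything falls off the work surface, if the arm or the gripper's body presses on something with over 40 N, if the wrist force passes 120 N, or if a joint passes its speed limit or range.

### The arm

A 7-joint arm with a two-finger parallel gripper is mounted at the origin on the work surface. World frame = base frame: x ahead of the robot, y to its left, z up, the work surface at z = 0. Lengths are in m, angles in rad, forces in N, time in s.
With the tool pointing down it reaches from about 0.4 to 0.85 m from the base axis. Payload 4.5 kg.
Tool frame: the origin (TCP) lies on the centre line of the jaws, within the pads' length; the fingertips stand ahead of it and the grasp point (between the pads) lies 6 mm ahead of it (r.tcp_to_tips is the x of the fingertips in the tool frame, in m); x points along the fingers, y is the direction in which the jaws open and shut, and the axes are right-handed (so a half turn about x gives the same grasp; the last joint's range is limited). The gripper opens to 88 mm and grips with 3 to 60 N. Pads are 18 mm wide; open, the fingers measure 123 mm over their backs; the gripper's body (75 mm by 187 mm) begins 45 mm behind the grasp point.
Start: joints at [-1.11, 0.689, -0.195, 1.565, 0.157, 0.902, -0.215], TCP at [0.259, 0.569, 0.264] pointing down, gripper open.
Joint ranges: [-3.01, 3.01], [-0.46, 2.08], [-1.47, 1.51], [0.13, 2.56], [-1, 4.14], [0.04, 2.09], [-2.66, 2.66]. Speed limits (rad/s): [2.57, 2.57, 3.14, 3.14, 3.14, 3.14, 3.14].

### API

Orientations are given as a unit quaternion [x, y, z, w].
In Python, from plant import r gives the robot as it stands.
- The arm moves only by the tool play_rows, never from a script. Its argument "targets" is a list of rows, each a list of 3 entries, a list of its own where there are three numbers: the turn, a rotation vector about the world's x, y, z in rad, then the shift along the world's x, y, z in units of 40 mm (1.0 is 40 mm), then the closure in counts, from 0 (fully open) to 255 (shut). A call has 1 to 5 rows; each row shifts and turns the commanded pose from where the row before left it; what a row does not reach is not made up. A row lasts 1/10 s, in which the tool goes at most 50 mm and 8.59 degrees, less where a joint would pass 70% of its speed; a pose out of reach is approached as far as the arm can. A call is refused whole if a number of a shift passes 1 or a number of a turn 0.15, either way. A call with a gripper value outside its range is refused whole. The fingers move at their own pace and stop on an object; "newtons" is the grip in N (left out, the last holds). Time passes only in rows, so rows that do not move let the fingers close. It gives the time, the measured TCP pose, the force and the opening at its end, in the units of the state.
- r.get_state(): the state, without advancing time (a new reading comes with each control period).
- r.snapshot(name): name is "scene" or "top"; returns a dict with "color" (420x560x3 uint8, red, green, blue), "fx", "fy", "cx", "cy" (pixels), "dist" ([k1, k2, p1, p2, k3] as OpenCV has them; the pictures are not rectified), "cam_to_world" (4x4, takes a point from camera to world coordinates). Camera axes: x right, y up, looking along -z (the intrinsics and any distortion apply to the point x, -y, -z); pixel columns grow to the right and rows downward; lengths in m; the calibration is good to about 2 mm. A picture is of the moment at which its call begins. There is no depth.
- r.finish_job(): hands the job in, once; it reports no verdict.
The state is a dict: "clock": time; "q": joint angles; "qd": joint speeds; "joint_torque": joint torques, N m; "tool_pos": TCP position; "eef_rot": TCP orientation; "contact_force": force on the tool from outside, world axes, zero at the start; "moment": the same for the moment, N m; "opening": opening from 0.0 (shut) to 1.0 (fully open).
Only numpy, scipy, OpenCV 4.12 (cv2) and the standard library are available. Lean on these libraries where they do the work, as an engineer would, in place of code of your own. Each camera call takes 0.05 s, during which the arm holds its last target.

## Working session

There is one attempt and no reset: what is moved stays moved. The work goes in short steps, Python scripts to look and compute and a tool call to move; the robot and the scene stay as the last step left them, time stands still between calls to the robot, and variables do not carry over. Pictures are saved under pics/ and viewed, and the job is handed in when it is done.

Besides the shell and the picture viewer there is one more tool, called after "Request:" by a JSON object that holds its "fn" and its "kwargs", one argument or row to a line. play_rows: Moves the arm, as the interface text tells. Its arguments: {"type":"object","properties":{"targets":{"type":"array","items":{"type":"array"}},"newtons":{"type":"number"}},"required":["targets"]}

```bash
ls; mkdir -p pics; python3 - <<'E'
from plant import r
import cv2
print(r.get_state(), r.tcp_to_tips)
for n in ("scene","top"):
    s=r.snapshot(n); cv2.imwrite(f"pics/{n}0.png",s["color"][:,:,::-1])
    print(n,{k:v for k,v in s.items() if k!="color"})
E
```

```text
pics
{'clock': 0.0, 'q': array([-1.11018701,  0.68997156, -0.19448463,  1.56633142,  0.15731455,
        0.9024983 , -0.215127  ]), 'qd': array([ 0.00087792,  0.00134383,  0.00096091, -0.00243064,  0.00010636,
       -0.00033966, -0.00066942]), 'joint_torque': array([-6.33138939e-05, -5.27564156e+01, -1.26669656e+00, -1.53433889e+01,
       -5.26343216e-02,  6.51455615e-03,  1.87068486e-04]), 'tool_pos': array([0.25854974, 0.568377  , 0.26292036]), 'eef_rot': array([ 0.14910474,  0.69114866, -0.15038019,  0.69098994]), 'contact_force': array([0.4761654 , 0.64379442, 0.25460463]), 'moment': array([ 0.01896501, -0.00450248,  0.03402821]), 'opening': 1.0005030845670673} 0.025
scene {'fx': 432.13784857578804, 'fy': 432.13784857578804, 'cx': 278.1665361696394, 'cy': 210.08266201515485, 'dist': array([-0.0792847,  0.       ,  0.       ,  0.       ,  0.       ]), 'cam_to_world': array([[-5.45816144e-01, -5.76540359e-01,  6.08018052e-01,
         1.26623248e+00],
       [ 8.37904616e-01, -3.74895321e-01,  3.96698063e-01,
         4.13297025e-01],
       [-7.69321348e-04,  7.25985340e-01,  6.87709746e-01,
         8.51005986e-01],
       [ 0.00000000e+00,  0.00000000e+00,  0.00000000e+00,
         1.00000000e+00]])}
top {'fx': 545.976732282822, 'fy': 545.976732282822, 'cx': 279.47340479709237, 'cy': 215.24729290109934, 'dist': array([0.00746864, 0.        , 0.        , 0.        , 0.        ]), 'cam_to_world': array([[ 2.19839956e-02,  9.97470827e-01, -6.75918060e-02,
         5.10668502e-01],
       [-9.99758317e-01,  2.19265232e-02, -1.59213394e-03,
        -2.94343878e-02],
       [-1.06053857e-04,  6.76104717e-02,  9.97711788e-01,
         1.26751092e+00],
       [ 0.00000000e+00,  0.00000000e+00,  0.00000000e+00,
         1.00000000e+00]])}
```

View pics/scene0.png

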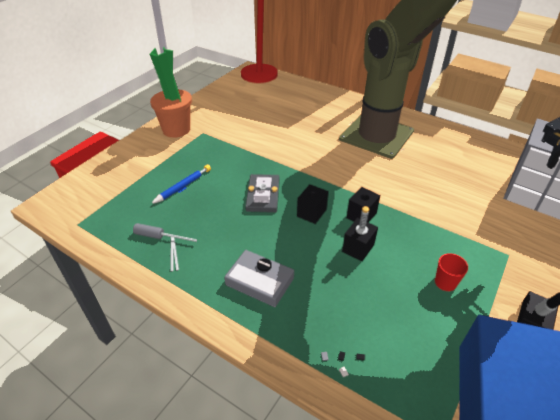

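View pics/top0.png

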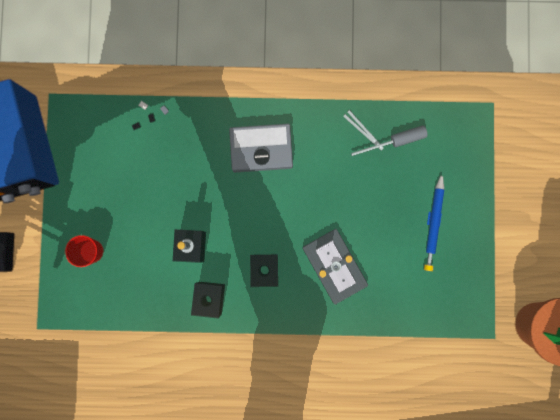

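The top view shows the punch in a black block near (188,246), empty look-alike blocks near (264,270) and (207,299), the jig near (335,265), the cup at (83,251) and the pump at (435,222). Next I'll measure with enlarged crops.

```bash
cat > h.py <<'E'
import numpy as np, cv2
from plant import r
def ray(s,u,v):
    K=np.array([[s["fx"],0,s["cx"]],[0,s["fy"],s["cy"]],[0,0,1]])
    p=cv2.undistortPoints(np.array([[[u,v]]],float),K,np.array(s["dist"]))[0,0]
    M=s["cam_to_world"]; d=M[:3,:3]@np.array([p[0],-p[1],-1.]); return M[:3,3],d/np.linalg.norm(d)
def onz(s,u,v,z):
    o,d=ray(s,u,v); return o+d*(z-o[2])/d[2]
def proj(s,P):
    M=s["cam_to_world"]; p=M[:3,:3].T@(np.asarray(P,float)-M[:3,3])
    K=np.array([[s["fx"],0,s["cx"]],[0,s["fy"],s["cy"]],[0,0,1]])
    return cv2.projectPoints(np.array([[p[0],-p[1],-p[2]]]),np.zeros(3),np.zeros(3),K,np.array(s["dist"]))[0].ravel()
def crop(s,u0,v0,w,h,k,name):
    c=s["color"][v0:v0+h,u0:u0+w,::-1]; cv2.imwrite(name,cv2.resize(c,None,fx=k,fy=k,interpolation=cv2.INTER_CUBIC))
E
python3 - <<'E'
from h import *
import pickle
t=r.snapshot("top"); s=r.snapshot("scene"); pickle.dump((t,s),open("s0.pkl","wb"))
crop(t,165,215,120,110,5,"pics/a1.png"); crop(t,295,215,80,100,6,"pics/a2.png")
crop(s,290,170,100,100,6,"pics/a3.png"); crop(s,235,165,60,60,9,"pics/a4.png")
for u,v in((188,246),(264,270),(207,299)): 
    p=onz(t,u,v,.07); print(p, np.hypot(*p[:2]))
E
```

```text
[0.51992211 0.17122905 0.07      ] 0.5473923497003453
[0.47126357 0.00361832 0.07      ] 0.47127745647117647
[0.4057859  0.12606273 0.07      ] 0.4249164723990918
```

View pics/a1.png

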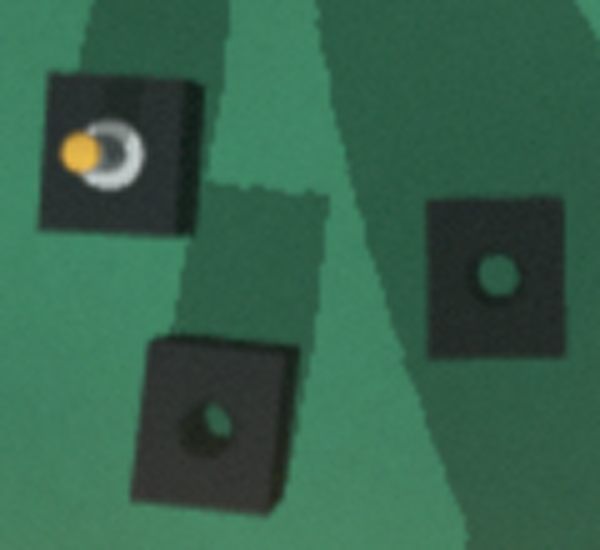

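View pics/a2.png

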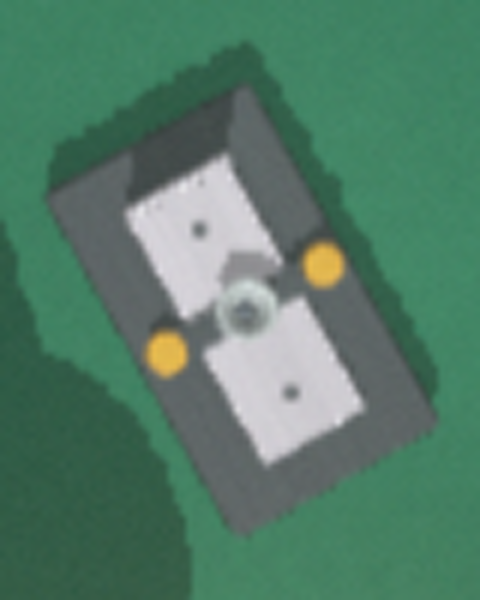

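View pics/a3.png

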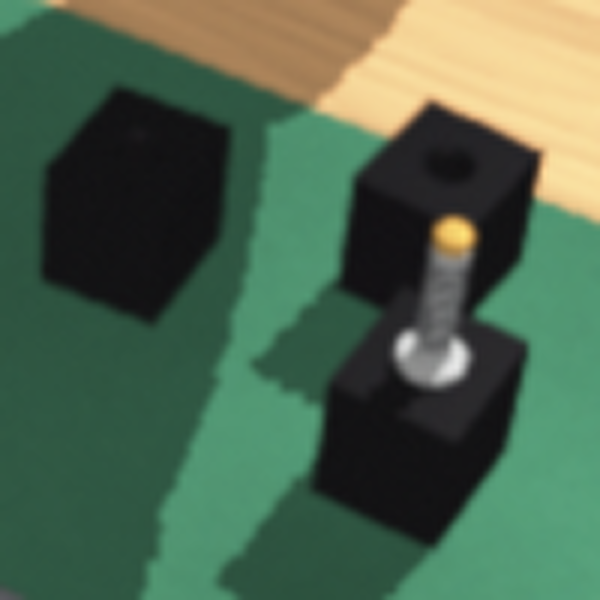

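View pics/a4.png

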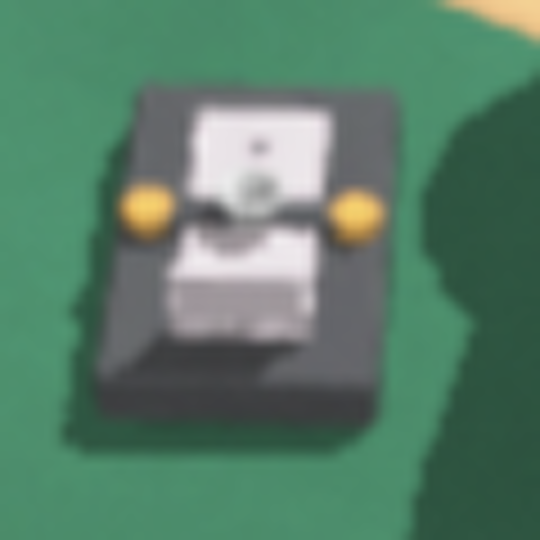

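```bash
python3 - <<'E'
from h import *
import pickle
t,s=pickle.load(open("s0.pkl","rb"))
def mask_ctr(S,u0,v0,u1,v1,f):
    c=S["color"][v0:v1,u0:u1].astype(int); m=f(c).astype(np.uint8)
    n,l,st,ce=cv2.connectedComponentsWithStats(m)
    for i in range(1,n):
        if st[i,4]>8: print("   ",st[i],ce[i]+[u0,v0]); yield ce[i]+[u0,v0]
gold=lambda c:(c[...,0]>170)&(c[...,0]-c[...,2]>70)
print("gold top cap"); 
for p in mask_ctr(t,170,225,210,265,gold): print(onz(t,*p,.145))
print("gold scene cap")
for p in mask_ctr(s,340,190,385,250,gold): print(onz(s,*p,.145), onz(s,*p,.14))
print("screws")
P=[onz(t,*p,.025) for p in mask_ctr(t,300,225,370,305,gold)]; print(P,np.mean(P,0))
P=[onz(s,*p,.025) for p in mask_ctr(s,235,165,295,225,gold)]; print(P,np.mean(P,0))
g=lambda a,u0,v0,k:((np.array(a)+.5)/k-.5+[u0,v0])
print("bush top",onz(t,*g((246,305),295,215,6),.036)," scene",onz(s,*g((258,190),235,165,9),.036))
print("collar top",onz(t,*g((110,155),165,215,5),.075)," scene",onz(s,*g((432,358),290,170,6),.075))
c=[onz(t,*g(a,165,215,5),.07) for a in((50,72),(190,80),(180,235),(40,231))]
print("stand top corners",c,np.mean(c,0),[np.linalg.norm(c[i]-c[i-1]) for i in range(4)])
c=[onz(s,*g(a,290,170,6),.07) for a in((410,285),(527,345),(458,442),(330,385))]
print("stand scene corners",c,np.mean(c,0),[np.linalg.norm(c[i]-c[i-1]) for i in range(4)])
c=[onz(t,*g(a,295,215,6),.02) for a in((47,198),(246,85),(437,420),(243,535))]
print("base",c,np.mean(c,0),[np.linalg.norm(c[i]-c[i-1]) for i in range(4)])
print("hole edges 2 blocks",[onz(t,*g(a,165,215,5),.07) for a in ((497,276),(207,430))])
E
```

```text
gold top cap
    [ 8 17  7  7 39] [180.69230769 245.17948718]
[0.52069583 0.17370735 0.145     ]
gold scene cap
    [10  0  8  2 13] [353.69230769 190.38461538]
[0.47897463 0.1253508  0.145     ] [0.4733992  0.12331154 0.14      ]
    [31  0 14 15 98] [380.45918367 195.23469388]
[0.45916551 0.18921076 0.145     ] [0.45344979 0.18762376 0.14      ]
    [23 16  6  6 27] [365.44444444 208.74074074]
[0.52438294 0.17842623 0.145     ] [0.51912909 0.17676286 0.14      ]
screws
    [46 31  6  7 35] [348.42857143 258.77142857]
    [20 46  6  7 33] [322.48484848 273.60606061]
[array([ 0.49935313, -0.18600128,  0.025     ]), array([ 0.46457453, -0.12772877,  0.025     ])] [ 0.48196383 -0.15686502  0.025     ]
    [51  0  9  4 20] [291.15 165.85]
    [14 21  5  4 18] [251.         187.33333333]
    [37 21  5  5 19] [274.         188.21052632]
[array([ 0.3457647 , -0.13872736,  0.025     ]), array([ 0.49793074, -0.18341618,  0.025     ]), array([ 0.46434661, -0.12441914,  0.025     ])] [ 0.43601402 -0.14885423  0.025     ]
bush top [ 0.48393533 -0.15597032  0.036     ]  scene [ 0.48264484 -0.149
[... 623 characters left out ...]
    ]), array([0.55738591, 0.14812086, 0.07      ])] [0.52284071 0.17815637 0.07      ] [np.float64(0.07220804317205386), np.float64(0.05768680117471398), np.float64(0.06648929719455447), np.float64(0.058293231337166206)]
base [array([ 0.52242686, -0.08138747,  0.02      ]), array([ 0.56707046, -0.15636624,  0.02      ]), array([ 0.44186376, -0.23048309,  0.02      ]), array([ 0.39711358, -0.15776572,  0.02      ])] [ 0.48211866 -0.15650063  0.02      ] [np.float64(0.1467550836180143), np.float64(0.08726320939560603), np.float64(0.14549923196091338), np.float64(0.08538380555594006)]
hole edges 2 blocks [array([0.47169811, 0.00362873, 0.07      ]), array([0.40228992, 0.12812848, 0.07      ])]
```

```bash
cat >> h.py <<'E'
from scipy.spatial.transform import Rotation as Rn
def st(goal=None,jaw=None):
    x=r.get_state(); R=Rn.from_quat(x["eef_rot"]).as_matrix()
    print("t",round(x["clock"],2),"tcp",x["tool_pos"].round(4),"F",x["contact_force"].round(2),"M",x["moment"].round(2),"op",round(x["opening"],3))
    print("xaxis",R[:,0].round(4),"yaxis",R[:,1].round(4),"yaw_y deg",round(np.degrees(np.arctan2(R[1,1],R[0,1])),2),"q",x["q"].round(2))
    # turn for making x axis down, keeping y heading (or jaw deg)
    a=np.arctan2(R[1,1],R[0,1]) if jaw is None else np.radians(jaw)
    y=np.array([np.cos(a),np.sin(a),0]); X=np.array([0,0,-1.]); G=np.column_stack([X,y,np.cross(X,y)])
    print("turn to upright",Rn.from_matrix(G@R.T).as_rotvec().round(4))
    if goal is not None: print("shift units",((np.array(goal)-x["tool_pos"])/.04).round(3))
    return x
E
python3 -c "
from h import *
st((.522,.1755,.19)); st(jaw=-90); st(jaw=90)"
```

```text
t 0.2 tcp [0.2586 0.5686 0.2632] F [ 0.11 -0.98  0.29] M [ 0.   -0.03 -0.  ] op 1.002
xaxis [-4.0e-04 -1.1e-03 -1.0e+00] yaxis [ 0.4139  0.9103 -0.0011] yaw_y deg 65.55 q [-1.11  0.69 -0.19  1.57  0.16  0.9  -0.22]
turn to upright [ 0.0011 -0.0004 -0.    ]
shift units [ 6.585 -9.828 -1.83 ]
t 0.2 tcp [0.2586 0.5686 0.2632] F [ 0.11 -0.98  0.29] M [ 0.   -0.03 -0.  ] op 1.002
xaxis [-4.0e-04 -1.1e-03 -1.0e+00] yaxis [ 0.4139  0.9103 -0.0011] yaw_y deg 65.55 q [-1.11  0.69 -0.19  1.57  0.16  0.9  -0.22]
turn to upright [-2.0000e-04 -1.6000e-03 -2.7149e+00]
t 0.2 tcp [0.2586 0.5686 0.2632] F [ 0.11 -0.98  0.29] M [ 0.   -0.03 -0.  ] op 1.002
xaxis [-4.0e-04 -1.1e-03 -1.0e+00] yaxis [ 0.4139  0.9103 -0.0011] yaw_y deg 65.55 q [-1.11  0.69 -0.19  1.57  0.16  0.9  -0.22]
turn to upright [ 1.100e-03 -2.000e-04  4.267e-01]
```

Request:
{"fn": "play_rows", "kwargs": {
  "targets": [
    [[0,0,-0.1],[0.55,-0.82,-0.15],0],
    [[0,0,-0.1],[0.55,-0.82,-0.15],0],
    [[0,0,-0.1],[0.55,-0.82,-0.15],0],
    [[0,0,-0.1],[0.55,-0.82,-0.15],0],
    [[0,0,-0.1],[0.55,-0.82,-0.15],0]
  ],
  "newtons": 60
}}

```text
clock: 0.7
tool_pos: [0.3694, 0.4036, 0.2335]
eef_rot: [0.317, 0.632, -0.317, 0.632]
contact_force: [0.3, 0.0, -0.2]
opening: 1.004
```

Request:
{"fn": "play_rows", "kwargs": {
  "targets": [
    [[0,0,-0.1],[0.55,-0.82,-0.15],0],
    [[0,0,-0.1],[0.55,-0.82,-0.15],0],
    [[0,0,-0.1],[0.55,-0.82,-0.15],0],
    [[0,0,-0.1],[0.55,-0.82,-0.15],0],
    [[0,0,-0.1],[0.55,-0.82,-0.15],0]
  ]
}}

```text
clock: 1.2
tool_pos: [0.4794, 0.2397, 0.2035]
eef_rot: [0.464, 0.534, -0.464, 0.534]
contact_force: [1.1, 0.4, -0.9]
opening: 1.0
```

Request:
{"fn": "play_rows", "kwargs": {
  "targets": [
    [[0,0,-0.1],[0.55,-0.82,-0.15],0],
    [[0,0,-0.045],[0.53,-0.8,-0.15],0],
    [[0,0,0],[0,0,0],0]
  ]
}}

```text
clock: 1.5
tool_pos: [0.5248, 0.1693, 0.1912]
eef_rot: [-0.502, -0.496, 0.504, -0.499]
contact_force: [-0.5, -0.7, 0.7]
opening: 1.001
```

```bash
python3 -c "
from h import *
st((.522,.1755,.19),0)
s=r.snapshot('scene'); t=r.snapshot('top')
crop(s,280,110,140,160,4,'pics/b1.png'); crop(t,130,190,120,110,5,'pics/b2.png')"
```

```text
t 1.5 tcp [0.5248 0.1693 0.1912] F [-0.45 -0.68  0.66] M [-0.04  0.05  0.06] op 1.001
xaxis [ 0.0017 -0.0047 -1.    ] yaxis [ 0.9999 -0.0115  0.0018] yaw_y deg -0.66 q [-0.43  0.7   0.06  1.87 -0.06  0.58 -0.35]
turn to upright [0.0047 0.0017 0.0115]
shift units [-0.071  0.154 -0.029]
```

View pics/b1.png

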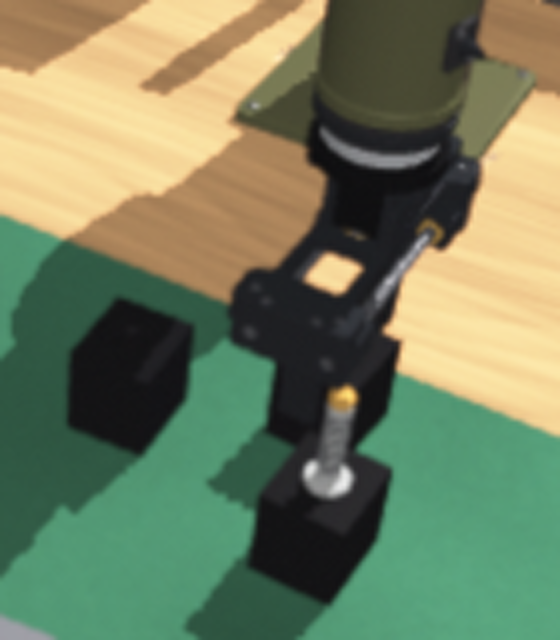

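View pics/b2.png

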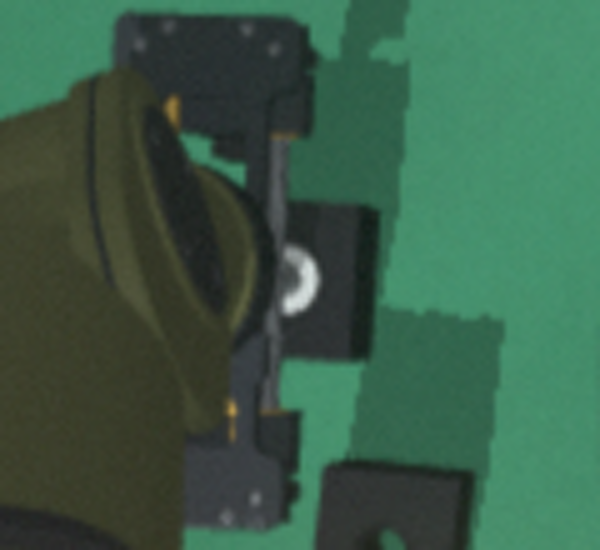

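```bash
python3 -c "
from h import *
s=r.snapshot('scene'); t=r.snapshot('top')
x=r.get_state(); p=x['tool_pos']
im=s['color'][:,:,::-1].copy()[110:270,280:420]; im=cv2.resize(im,None,fx=5,fy=5,interpolation=cv2.INTER_CUBIC)
im=cv2.convertScaleAbs(im,alpha=1.8,beta=20)
for n,d in (('tcp',(0,0,0)),('A',(.044,0.009,-.025)),('A2',(.044,-0.009,-.025)),('B',(-.044,0,-.025)),('C',(0,0,-.025))):
    uv=proj(s,p+np.array(d)); q=(uv-[280,110]+.5)*5-.5; print(n,uv.round(1)); cv2.circle(im,(int(q[0]),int(q[1])),3,(0,0,255),-1)
cv2.imwrite('pics/b3.png',im[100:700])
"
```

```text
tcp [368.5 193.2]
A [362.5 213.4]
A2 [355.4 210.5]
B [374.5 190.9]
C [367.  201.2]
```

View pics/b3.png

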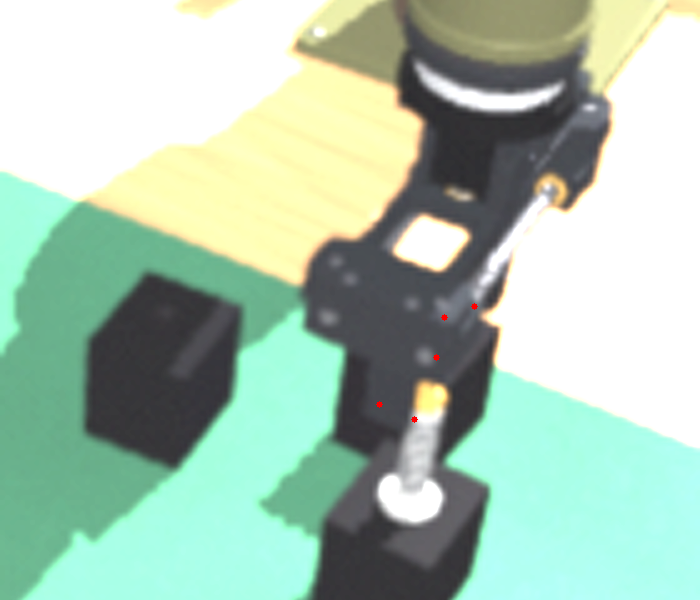

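Request:
{"fn": "play_rows", "kwargs": {
  "targets": [
    [[0,0,0],[0,0,-0.2],0],
    [[0,0,0],[0,0,0],0],
    [[0,0,0],[0,0,0],0]
  ]
}}

```text
clock: 2.0
tool_pos: [0.5213, 0.1769, 0.1834]
eef_rot: [0.5, 0.5, -0.5, 0.5]
contact_force: [-0.3, -0.4, -0.3]
opening: 1.003
```

```bash
python3 -c "
from h import *
st((.522,.1755,.109),0)
t=r.snapshot('top')
crop(t,130,190,120,110,5,'pics/b4.png');st()"
```

```text
t 2.0 tcp [0.5213 0.1769 0.1834] F [-0.28 -0.37 -0.25] M [-0.09  0.08 -0.  ] op 1.003
xaxis [-8.e-04 -0.e+00 -1.e+00] yaxis [ 1.e+00  6.e-04 -8.e-04] yaw_y deg 0.03 q [-0.44  0.71  0.05  1.88 -0.06  0.56 -0.35]
turn to upright [ 0.     -0.0008 -0.0006]
shift units [ 0.017 -0.035 -1.861]
t 2.05 tcp [0.5216 0.1767 0.1836] F [-0.31 -0.22 -0.51] M [-0.07  0.08  0.02] op 1.0
xaxis [-3.e-04  0.e+00 -1.e+00] yaxis [ 1.e+00  1.e-04 -3.e-04] yaw_y deg 0.0 q [-0.44  0.71  0.05  1.88 -0.06  0.56 -0.35]
turn to upright [-0.     -0.0003  0.    ]
```

Request:
{"fn": "play_rows", "kwargs": {
  "targets": [
    [[0,0,0],[0,-0.03,-0.5],0],
    [[0,0,0],[0,0,-0.5],0],
    [[0,0,0],[0,0,-0.5],0],
    [[0,0,0],[0,0,-0.34],0],
    [[0,0,0],[0,0,0],0]
  ]
}}

```text
clock: 2.55
tool_pos: [0.5209, 0.1748, 0.1087]
eef_rot: [-0.499, -0.5, 0.501, -0.499]
contact_force: [-0.1, -1.6, 0.3]
opening: 0.998
```

```bash
python3 -c "
from h import *
st((.522,.1755,.109),0)
s=r.snapshot('scene');crop(s,310,140,100,120,5,'pics/b5.png');st()"
```

```text
t 2.55 tcp [0.5209 0.1748 0.1087] F [-0.05 -1.61  0.32] M [-0.12  0.08 -0.02] op 0.998
xaxis [-0.0028 -0.0011 -1.    ] yaxis [ 1.0e+00 -6.0e-04 -2.8e-03] yaw_y deg -0.04 q [-0.43  0.83  0.03  1.92 -0.07  0.4  -0.34]
turn to upright [ 0.0011 -0.0028  0.0006]
shift units [0.028 0.018 0.008]
t 2.6 tcp [0.5216 0.1749 0.1097] F [ 0.17 -0.08  0.96] M [-0.04  0.04 -0.01] op 0.997
xaxis [-1.1e-03 -5.0e-04 -1.0e+00] yaxis [ 1.0e+00 -8.0e-04 -1.1e-03] yaw_y deg -0.05 q [-0.43  0.83  0.04  1.92 -0.07  0.4  -0.34]
turn to upright [ 0.0005 -0.0011 -0.    ]
```

View pics/b5.png

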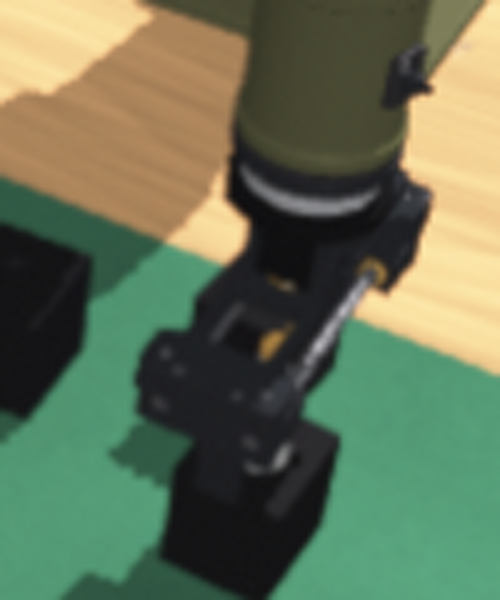

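Request:
{"fn": "play_rows", "kwargs": {
  "targets": [
    [[0,0,0],[0,0,0],255],
    [[0,0,0],[0,0,0],255],
    [[0,0,0],[0,0,0],255],
    [[0,0,0],[0,0,0],255],
    [[0,0,0],[0,0,0],255]
  ],
  "newtons": 12
}}

```text
clock: 3.1
tool_pos: [0.522, 0.175, 0.1104]
eef_rot: [0.5, 0.5, -0.5, 0.5]
contact_force: [-0.1, -1.1, 0.1]
opening: 0.569
```

```bash
python3 -c "
from h import *
st()"
```

```text
t 3.1 tcp [0.522  0.175  0.1104] F [-0.1  -1.13  0.13] M [-0.08  0.07 -0.04] op 0.569
xaxis [ 5.e-04  2.e-04 -1.e+00] yaxis [ 1.e+00 -1.e-03  5.e-04] yaw_y deg -0.06 q [-0.43  0.83  0.04  1.92 -0.07  0.4  -0.34]
turn to upright [-0.0002  0.0005 -0.    ]
```

Request:
{"fn": "play_rows", "kwargs": {
  "targets": [
    [[0,0,0],[0,0,0],255],
    [[0,0,0],[0,0,0],255],
    [[0,0,0],[0,0,0],255],
    [[0,0,0],[0,0,0],255],
    [[0,0,0],[0,0,0],255]
  ]
}}

```text
clock: 3.6
tool_pos: [0.522, 0.175, 0.1101]
eef_rot: [0.5, 0.5, -0.5, 0.5]
contact_force: [0.9, -0.1, -0.4]
opening: 0.18
```

Request:
{"fn": "play_rows", "kwargs": {
  "targets": [
    [[0,0,0],[0,0,0],255],
    [[0,0,0],[0,0,0],255],
    [[0,0,0],[0,0,0],255]
  ],
  "newtons": 60
}}

```text
clock: 3.9
tool_pos: [0.522, 0.175, 0.1101]
eef_rot: [0.5, 0.5, -0.5, 0.5]
contact_force: [0.5, 0.3, -1.2]
opening: 0.165
```

```bash
python3 -c "
from h import *
st()"
```

```text
t 3.9 tcp [0.522  0.175  0.1101] F [ 0.47  0.3  -1.25] M [ 0.01 -0.04 -0.02] op 0.165
xaxis [ 3.e-04  1.e-04 -1.e+00] yaxis [ 1.e+00 -1.e-03  3.e-04] yaw_y deg -0.05 q [-0.43  0.83  0.04  1.92 -0.07  0.4  -0.34]
turn to upright [-0.0001  0.0003 -0.    ]
```

Request:
{"fn": "play_rows", "kwargs": {
  "targets": [
    [[0,0,0],[0,0,0.15],255],
    [[0,0,0],[0,0,0.45],255],
    [[0,0,0],[0,0,0.6],255],
    [[0,0,0],[0,0,0.6],255],
    [[0,0,0],[0,0,0.5],255]
  ]
}}

```text
clock: 4.4
tool_pos: [0.5217, 0.1749, 0.2036]
eef_rot: [0.5, 0.5, -0.5, 0.5]
contact_force: [0.2, 0.6, -1.1]
opening: 0.168
```

Request:
{"fn": "play_rows", "kwargs": {
  "targets": [
    [[0,0,0],[0,0,0],255],
    [[0,0,0],[0,0,0],255]
  ]
}}

```text
clock: 4.6
tool_pos: [0.5216, 0.1749, 0.202]
eef_rot: [-0.5, -0.5, 0.5, -0.5]
contact_force: [-0.3, 0.2, -2.4]
opening: 0.17
```

```bash
python3 -c "
from h import *
st()
s=r.snapshot('scene');crop(s,310,120,100,120,5,'pics/c1.png')"
```

```text
t 4.6 tcp [0.5216 0.1749 0.202 ] F [-0.32  0.19 -2.38] M [-0.05  0.1   0.03] op 0.17
xaxis [-1.e-04  0.e+00 -1.e+00] yaxis [ 1.e+00 -9.e-04 -1.e-04] yaw_y deg -0.05 q [-0.44  0.68  0.05  1.86 -0.06  0.6  -0.35]
turn to upright [-0.     -0.0001  0.    ]
```

View pics/c1.png

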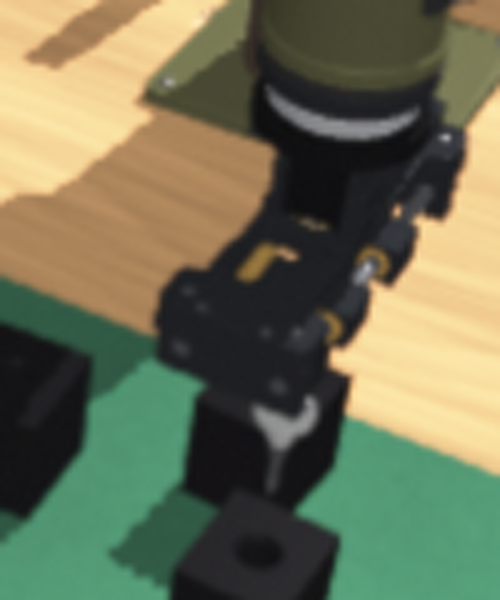

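Request:
{"fn": "play_rows", "kwargs": {
  "targets": [
    [[0,0,0],[-0.05,-0.4,0],255],
    [[0,0,0],[-0.1,-0.8,0],255],
    [[0,0,0],[-0.1,-0.8,0],255],
    [[0,0,0],[-0.1,-0.8,0],255],
    [[0,0,0],[-0.1,-0.8,0],255]
  ]
}}

```text
clock: 5.15
tool_pos: [0.5025, 0.0282, 0.2012]
eef_rot: [-0.5, -0.5, 0.501, -0.499]
contact_force: [-0.2, -0.2, -1.7]
opening: 0.165
```

Request:
{"fn": "play_rows", "kwargs": {
  "targets": [
    [[0,0,0],[-0.1,-0.8,0],255],
    [[0,0,0],[-0.1,-0.8,0],255],
    [[0,0,0],[-0.1,-0.8,0],255],
    [[0,0,0],[-0.1,-0.8,0],255],
    [[0,0,0],[-0.1,-0.8,0],255]
  ]
}}

```text
clock: 5.65
tool_pos: [0.482, -0.1314, 0.2012]
eef_rot: [-0.5, -0.5, 0.501, -0.499]
contact_force: [-0.9, 0.1, -1.7]
opening: 0.165
```

Request:
{"fn": "play_rows", "kwargs": {
  "targets": [
    [[0,0,0],[-0.04,-0.43,0],255],
    [[0,0,0],[0,0,-0.4],255],
    [[0,0,0],[0,0,0],255],
    [[0,0,0],[0,0,0],255],
    [[0,0,0],[0,0,0],255]
  ]
}}

```text
clock: 6.15
tool_pos: [0.4822, -0.146, 0.1862]
eef_rot: [0.5, 0.5, -0.5, 0.5]
contact_force: [0.5, -0.6, -2.1]
opening: 0.166
```

```bash
python3 -c "
from h import *
st((.482,-.1545,.186))
s=r.snapshot('scene');crop(s,220,130,90,100,6,'pics/d1.png')
t=r.snapshot('top');crop(t,270,200,130,115,5,'pics/d2.png')"
```

```text
t 6.15 tcp [ 0.4822 -0.146   0.1862] F [ 0.54 -0.57 -2.05] M [-0.09  0.05  0.01] op 0.166
xaxis [-2.e-04  3.e-04 -1.e+00] yaxis [ 1.e+00 -3.e-04 -2.e-04] yaw_y deg -0.02 q [ 0.22  0.65 -0.03  2.01  0.04  0.48  0.16]
turn to upright [-0.0003 -0.0002  0.    ]
shift units [-0.004 -0.214 -0.006]
```

View pics/d1.png

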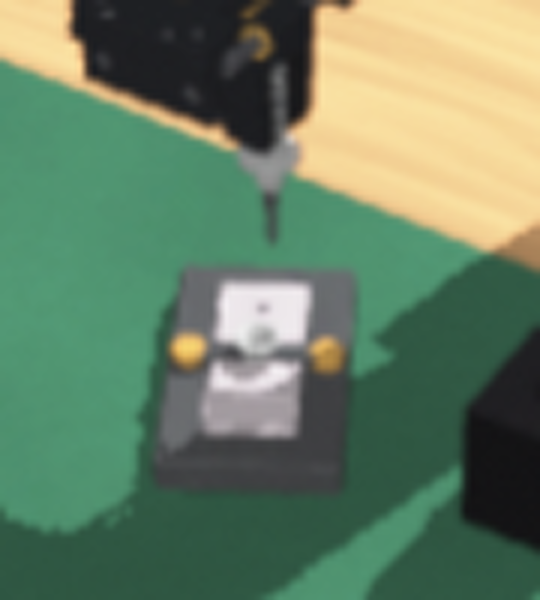

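View pics/d2.png

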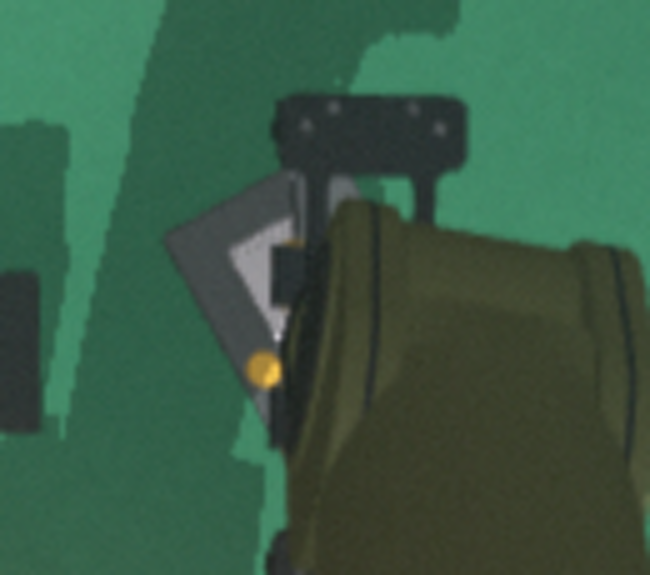

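```bash
cat >> h.py <<'E'
def onx(s,u,v,x):
    o,d=ray(s,u,v); return o+d*(x-o[0])/d[0]
E
python3 -c "
from h import *
s=r.snapshot('scene')
g=lambda a,u0,v0,k:((np.array(a)+.5)/k-.5+[u0,v0])
t=r.get_state()['tool_pos']
for x in (.4792,.4822,.4852):
  p=onx(s,*g((272,242),220,130,6),x); print('point',p, 'L',t[2]-.0401-p[2])
  p=onx(s,*g((268,157),220,130,6),x); print('collar ctr',p, 'below tcp',t[2]-p[2])
for c in((262,336),(262,340)): print('bush',onz(s,*g(c,220,130,6),.036))
crop(s,245,150,40,50,12,'pics/d3.png')
im=s['color'];
"
```

```text
point [ 0.4792     -0.14476725  0.09416863] L 0.052216234312909615
collar ctr [ 0.4792     -0.1457156   0.14317286] below tcp 0.04331200351753764
point [ 0.4822     -0.14264002  0.09705354] L 0.049331331682665625
collar ctr [ 0.4822     -0.14358476  0.14587097] below tcp 0.04061389456727696
point [ 0.4852     -0.1405128   0.09993844] L 0.04644642905242141
collar ctr [ 0.4852     -0.14145392  0.14856908] below tcp 0.03791578561701628
bush [ 0.48229062 -0.15006608  0.036     ]
bush [ 0.4847674  -0.14836206  0.036     ]
```

View pics/d3.png

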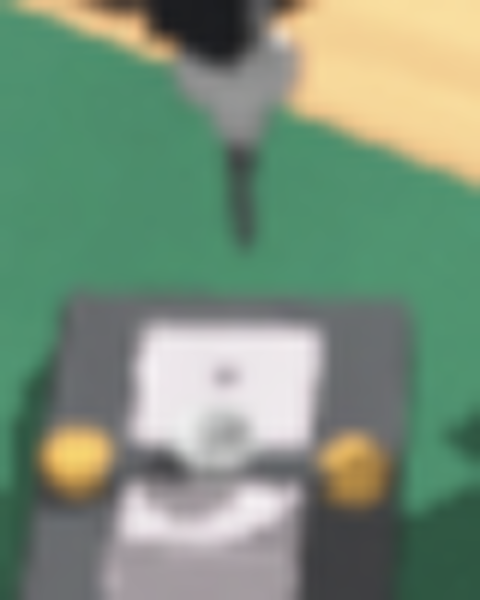

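Request:
{"fn": "play_rows", "kwargs": {
  "targets": [
    [[0,0,0],[0,-0.2,-0.2],255],
    [[0,0,0],[0,0,-0.4],255],
    [[0,0,0],[0,0,-0.4],255],
    [[0,0,0],[0,0,-0.1],255],
    [[0,0,0],[0,0,0],255]
  ]
}}

```text
clock: 6.8
tool_pos: [0.4819, -0.1545, 0.1415]
eef_rot: [-0.5, -0.5, 0.501, -0.499]
contact_force: [0.6, -0.5, -1.0]
opening: 0.165
```

```bash
python3 -c "
from h import *
st((.482,-.154,.14))
s=r.snapshot('scene');crop(s,240,140,50,60,10,'pics/d4.png')"
```

```text
t 6.8 tcp [ 0.4819 -0.1545  0.1415] F [ 0.56 -0.45 -0.97] M [-0.04  0.06  0.02] op 0.165
xaxis [-1.4e-03  2.0e-04 -1.0e+00] yaxis [ 1.     -0.0011 -0.0014] yaw_y deg -0.06 q [ 0.24  0.74 -0.03  2.03  0.05  0.38  0.17]
turn to upright [-0.0002 -0.0014  0.    ]
shift units [ 0.003  0.011 -0.038]
```

View pics/d4.png

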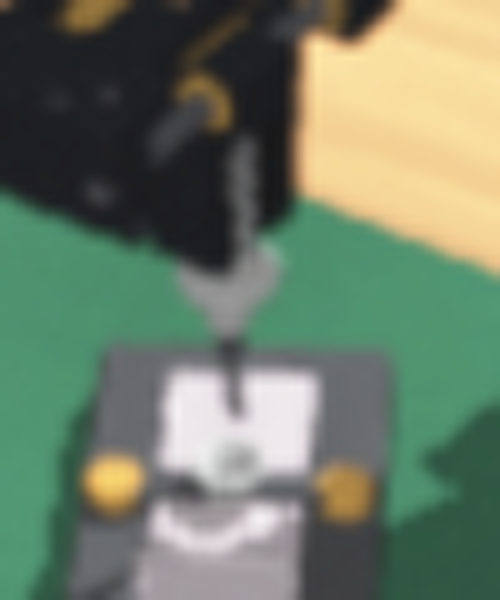

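Request:
{"fn": "play_rows", "kwargs": {
  "targets": [
    [[0,0,0],[0,0,-0.1],255],
    [[0,0,0],[0,0,-0.1],255],
    [[0,0,0],[0,0,-0.1],255],
    [[0,0,0],[0,0,-0.05],255],
    [[0,0,0],[0,0,0],255]
  ]
}}

```text
clock: 7.35
tool_pos: [0.4821, -0.1542, 0.1279]
eef_rot: [-0.5, -0.5, 0.5, -0.5]
contact_force: [0.6, -0.4, -1.6]
opening: 0.164
```

```bash
python3 -c "
from h import *
st((.482,-.154,.113))
s=r.snapshot('scene');crop(s,240,140,50,60,10,'pics/d5.png')"
```

```text
t 7.35 tcp [ 0.4821 -0.1542  0.1279] F [ 0.58 -0.4  -1.64] M [-0.11  0.09 -0.02] op 0.164
xaxis [-5.e-04  1.e-04 -1.e+00] yaxis [ 1.e+00 -9.e-04 -5.e-04] yaw_y deg -0.05 q [ 0.23  0.76 -0.03  2.04  0.05  0.34  0.17]
turn to upright [-0.0001 -0.0005  0.    ]
shift units [-0.003  0.005 -0.371]
```

View pics/d5.png

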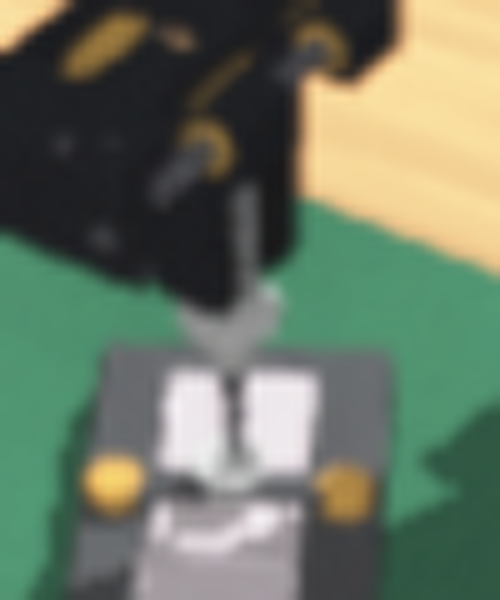

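Request:
{"fn": "play_rows", "kwargs": {
  "targets": [
    [[0,0,0],[0,0,-0.05],255],
    [[0,0,0],[0,0,-0.05],255],
    [[0,0,0],[0,0,0],255]
  ]
}}

```text
clock: 7.7
tool_pos: [0.4822, -0.1542, 0.1239]
eef_rot: [-0.5, -0.5, 0.5, -0.5]
contact_force: [-0.5, 0.8, -1.4]
opening: 0.167
```

Request:
{"fn": "play_rows", "kwargs": {
  "targets": [
    [[0,0,0],[0,0,-0.05],255],
    [[0,0,0],[0,0,-0.05],255],
    [[0,0,0],[0,0,0],255]
  ]
}}

```text
clock: 8.0
tool_pos: [0.4822, -0.1542, 0.1199]
eef_rot: [-0.5, -0.5, 0.5, -0.5]
contact_force: [0.3, 0.5, -2.4]
opening: 0.165
```

Request:
{"fn": "play_rows", "kwargs": {
  "targets": [
    [[0,0,0],[0,0,-0.05],255],
    [[0,0,0],[0,0,0],255]
  ]
}}

```text
clock: 8.2
tool_pos: [0.4822, -0.1542, 0.1179]
eef_rot: [-0.5, -0.5, 0.5, -0.5]
contact_force: [-0.4, 0.1, -1.4]
opening: 0.166
```

Request:
{"fn": "play_rows", "kwargs": {
  "targets": [
    [[0,0,0],[0,0,-0.025],255],
    [[0,0,0],[0,0,0],255]
  ]
}}

```text
clock: 8.4
tool_pos: [0.4823, -0.1542, 0.1171]
eef_rot: [-0.5, -0.5, 0.5, -0.5]
contact_force: [-1.0, 0.1, -1.0]
opening: 0.166
```

Request:
{"fn": "play_rows", "kwargs": {
  "targets": [
    [[0,0,0],[0,0,-0.025],255],
    [[0,0,0],[0,0,0],255]
  ]
}}

```text
clock: 8.6
tool_pos: [0.4824, -0.1543, 0.1161]
eef_rot: [0.5, 0.5, -0.5, 0.5]
contact_force: [0.8, -0.0, -1.3]
opening: 0.166
```

Request:
{"fn": "play_rows", "kwargs": {
  "targets": [
    [[0,0,0],[0,0,-0.025],255],
    [[0,0,0],[0,0,0],255]
  ]
}}

```text
clock: 8.8
tool_pos: [0.4825, -0.1544, 0.1151]
eef_rot: [0.5, 0.5, -0.5, 0.5]
contact_force: [-0.5, -0.9, -0.9]
opening: 0.166
```

Request:
{"fn": "play_rows", "kwargs": {
  "targets": [
    [[0,0,0],[0,0,-0.025],255],
    [[0,0,0],[0,0,0],255]
  ]
}}

```text
clock: 9.0
tool_pos: [0.4825, -0.1544, 0.1144]
eef_rot: [0.5, 0.5, -0.5, 0.5]
contact_force: [-0.3, 0.4, 2.8]
opening: 0.168
```

Request:
{"fn": "play_rows", "kwargs": {
  "targets": [
    [[0,0,0],[0,0,-0.025],255],
    [[0,0,0],[0,0,0],255]
  ]
}}

```text
clock: 9.2
tool_pos: [0.4826, -0.1544, 0.1136]
eef_rot: [0.5, 0.499, -0.5, 0.5]
contact_force: [-0.5, -0.5, 6.0]
opening: 0.162
```

```bash
python3 -c "
from h import *
st((.482,-.154,.113))
s=r.snapshot('scene');crop(s,240,140,50,60,10,'pics/d6.png')
st()"
```

```text
t 9.2 tcp [ 0.4826 -0.1544  0.1136] F [-0.45 -0.5   5.96] M [-0.17  0.19  0.03] op 0.162
xaxis [ 1.e-03 -3.e-04 -1.e+00] yaxis [ 1.     -0.0011  0.001 ] yaw_y deg -0.06 q [ 0.23  0.79 -0.02  2.04  0.05  0.31  0.16]
turn to upright [0.0003 0.001  0.    ]
shift units [-0.015  0.01  -0.015]
t 9.25 tcp [ 0.4826 -0.1544  0.1136] F [-0.35 -0.49  5.99] M [-0.08  0.21 -0.06] op 0.167
xaxis [ 1.e-03 -3.e-04 -1.e+00] yaxis [ 1.     -0.0011  0.001 ] yaw_y deg -0.06 q [ 0.23  0.79 -0.02  2.04  0.05  0.31  0.16]
turn to upright [0.0003 0.001  0.    ]
```

View pics/d6.png

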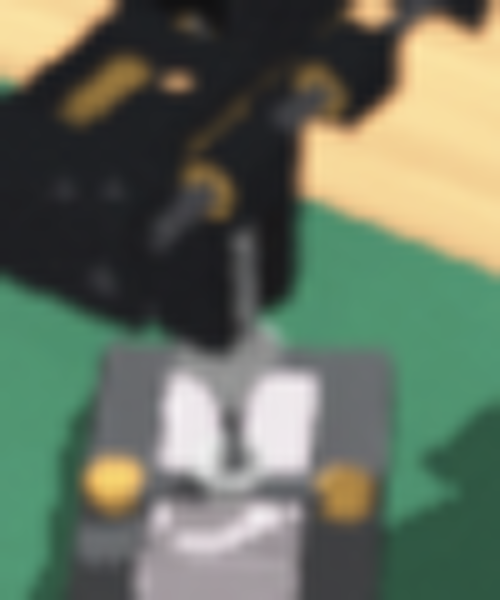

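Request:
{"fn": "play_rows", "kwargs": {
  "targets": [
    [[0,0,0],[0,0,-0.0125],255],
    [[0,0,0],[0,0,-0.0125],255],
    [[0,0,0],[0,0,0],255]
  ]
}}

```text
clock: 9.55
tool_pos: [0.4826, -0.1544, 0.1127]
eef_rot: [0.5, 0.499, -0.5, 0.5]
contact_force: [-1.0, 0.2, 6.3]
opening: 0.168
```

Request:
{"fn": "play_rows", "kwargs": {
  "targets": [
    [[0,0,0],[0,0,-0.0125],255],
    [[0,0,0],[0,0,-0.0125],255],
    [[0,0,0],[0,0,0],255]
  ]
}}

```text
clock: 9.85
tool_pos: [0.4826, -0.1544, 0.1117]
eef_rot: [0.5, 0.499, -0.5, 0.5]
contact_force: [0.4, -0.5, 6.6]
opening: 0.168
```

Request:
{"fn": "play_rows", "kwargs": {
  "targets": [
    [[0,0,0],[0,0,-0.0125],255],
    [[0,0,0],[0,0,-0.0125],255],
    [[0,0,0],[0,0,0],255]
  ]
}}

```text
clock: 10.15
tool_pos: [0.4826, -0.1544, 0.1108]
eef_rot: [0.5, 0.499, -0.5, 0.5]
contact_force: [-0.2, 0.1, 7.2]
opening: 0.167
```

Request:
{"fn": "play_rows", "kwargs": {
  "targets": [
    [[0,0,0],[0,0,-0.0125],255],
    [[0,0,0],[0,0,-0.0125],255],
    [[0,0,0],[0,0,0],255]
  ]
}}

```text
clock: 10.45
tool_pos: [0.4826, -0.1544, 0.1099]
eef_rot: [0.5, 0.499, -0.5, 0.5]
contact_force: [-0.9, 0.2, 8.5]
opening: 0.167
```

Request:
{"fn": "play_rows", "kwargs": {
  "targets": [
    [[0,0,0],[0,0,-0.0125],255],
    [[0,0,0],[0,0,0],255]
  ]
}}

```text
clock: 10.65
tool_pos: [0.4827, -0.1544, 0.1095]
eef_rot: [0.5, 0.499, -0.5, 0.5]
contact_force: [-1.8, 0.4, 10.1]
opening: 0.167
```

Request:
{"fn": "play_rows", "kwargs": {
  "targets": [
    [[0,0,0],[0,0,-0.0125],255],
    [[0,0,0],[0,0,0],255]
  ]
}}

```text
clock: 10.85
tool_pos: [0.4827, -0.1544, 0.1091]
eef_rot: [0.501, 0.499, -0.5, 0.5]
contact_force: [-0.5, 0.7, 10.5]
opening: 0.168
```

```bash
python3 -c "
from h import *
st()
s=r.snapshot('scene');crop(s,240,140,50,60,10,'pics/d7.png')
st()"
```

```text
t 10.85 tcp [ 0.4827 -0.1544  0.1091] F [-0.53  0.65 10.53] M [-0.05  0.31 -0.02] op 0.168
xaxis [ 1.4e-03 -5.0e-04 -1.0e+00] yaxis [ 1.     -0.0012  0.0014] yaw_y deg -0.07 q [ 0.23  0.8  -0.02  2.05  0.05  0.3   0.16]
turn to upright [0.0005 0.0014 0.    ]
t 10.9 tcp [ 0.4827 -0.1544  0.1091] F [-0.54 -0.48 10.67] M [-0.03  0.33  0.03] op 0.166
xaxis [ 1.5e-03 -5.0e-04 -1.0e+00] yaxis [ 1.     -0.0011  0.0015] yaw_y deg -0.06 q [ 0.23  0.8  -0.02  2.05  0.05  0.3   0.16]
turn to upright [0.0005 0.0015 0.    ]
```

View pics/d7.png

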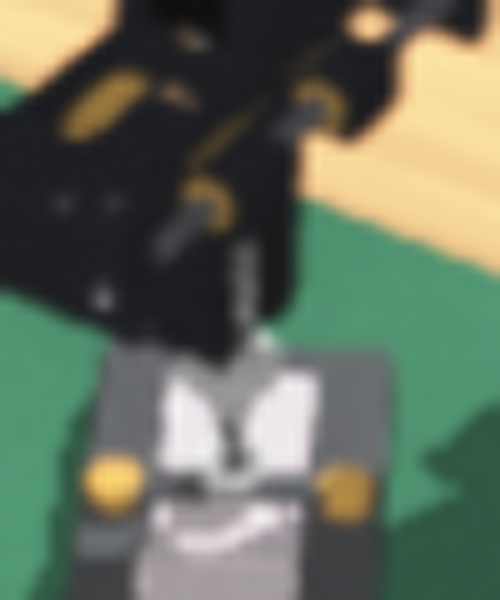

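The scene view shows the punch upright with its pin in the bush at (236,455). The stem is going in, and the net force is about 12 N. I'll keep going in small steps.

Request:
{"fn": "play_rows", "kwargs": {
  "targets": [
    [[0,0,0],[0,0,-0.0125],255],
    [[0,0,0],[0,0,0],255]
  ]
}}

```text
clock: 11.1
tool_pos: [0.4827, -0.1544, 0.1087]
eef_rot: [0.501, 0.499, -0.5, 0.5]
contact_force: [-0.6, -0.5, 11.2]
opening: 0.167
```

Request:
{"fn": "play_rows", "kwargs": {
  "targets": [
    [[0,0,0],[0,0,-0.0125],255],
    [[0,0,0],[0,0,0],255]
  ]
}}

```text
clock: 11.3
tool_pos: [0.4827, -0.1545, 0.1083]
eef_rot: [0.501, 0.499, -0.5, 0.5]
contact_force: [-1.9, 1.0, 13.4]
opening: 0.168
```

Request:
{"fn": "play_rows", "kwargs": {
  "targets": [
    [[0,0,0],[0,0,-0.0125],255],
    [[0,0,0],[0,0,0],255]
  ]
}}

```text
clock: 11.5
tool_pos: [0.4828, -0.1545, 0.108]
eef_rot: [0.501, 0.499, -0.5, 0.5]
contact_force: [-1.4, 1.0, 13.9]
opening: 0.168
```

Request:
{"fn": "play_rows", "kwargs": {
  "targets": [
    [[0,0,0],[0,0,-0.01],255],
    [[0,0,0],[0,0,0],255]
  ]
}}

```text
clock: 11.7
tool_pos: [0.4828, -0.1545, 0.1077]
eef_rot: [0.501, 0.499, -0.5, 0.5]
contact_force: [-0.5, 0.2, 14.9]
opening: 0.165
```

Request:
{"fn": "play_rows", "kwargs": {
  "targets": [
    [[0,0,0],[0,0,-0.01],255],
    [[0,0,0],[0,0,0],255]
  ]
}}

```text
clock: 11.9
tool_pos: [0.4828, -0.1545, 0.1072]
eef_rot: [0.501, 0.499, -0.5, 0.5]
contact_force: [-1.5, 0.1, 14.6]
opening: 0.168
```

Request:
{"fn": "play_rows", "kwargs": {
  "targets": [
    [[0,0,0],[0,0,-0.01],255],
    [[0,0,0],[0,0,0],255]
  ]
}}

```text
clock: 12.1
tool_pos: [0.4827, -0.1544, 0.1065]
eef_rot: [0.501, 0.499, -0.5, 0.5]
contact_force: [-1.0, 0.1, 5.7]
opening: 0.165
```

Request:
{"fn": "play_rows", "kwargs": {
  "targets": [
    [[0,0,0],[0,0,-0.0125],255],
    [[0,0,0],[0,0,0],255]
  ]
}}

```text
clock: 12.3
tool_pos: [0.4826, -0.1544, 0.1054]
eef_rot: [0.5, 0.499, -0.5, 0.5]
contact_force: [-0.4, -0.8, 4.6]
opening: 0.167
```

Request:
{"fn": "play_rows", "kwargs": {
  "targets": [
    [[0,0,0],[0,0,-0.0125],255],
    [[0,0,0],[0,0,0],255]
  ]
}}

```text
clock: 12.5
tool_pos: [0.4826, -0.1544, 0.1047]
eef_rot: [0.5, 0.499, -0.5, 0.5]
contact_force: [-0.9, -0.9, 4.5]
opening: 0.17
```

```bash
python3 -c "
from h import *
st()
s=r.snapshot('scene');crop(s,240,140,50,60,10,'pics/d8.png')
st()"
```

```text
t 12.5 tcp [ 0.4826 -0.1544  0.1047] F [-0.91 -0.88  4.51] M [-0.17  0.11 -0.03] op 0.17
xaxis [ 8.e-04 -2.e-04 -1.e+00] yaxis [ 1.0e+00 -1.2e-03  8.0e-04] yaw_y deg -0.07 q [ 0.23  0.81 -0.02  2.05  0.05  0.29  0.16]
turn to upright [0.0002 0.0008 0.    ]
t 12.55 tcp [ 0.4825 -0.1544  0.1047] F [0.17 0.05 3.86] M [-0.16  0.08 -0.01] op 0.161
xaxis [ 7.e-04 -2.e-04 -1.e+00] yaxis [ 1.0e+00 -1.1e-03  7.0e-04] yaw_y deg -0.06 q [ 0.23  0.81 -0.02  2.05  0.05  0.29  0.16]
turn to upright [0.0002 0.0007 0.    ]
```

View pics/d8.png

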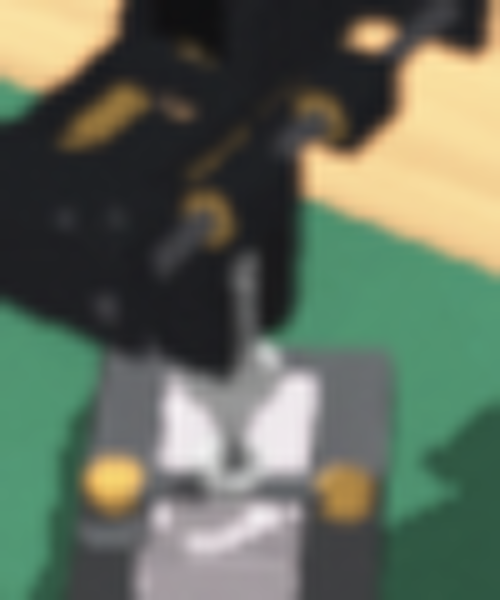

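Request:
{"fn": "play_rows", "kwargs": {
  "targets": [
    [[0,0,0],[0,0,0.05],255],
    [[0,0,0],[0,0,0.1],255],
    [[0,0,0],[0,0,0.15],255],
    [[0,0,0],[0,0,0.3],255],
    [[0,0,0],[0,0,0.5],255]
  ]
}}

```text
clock: 13.05
tool_pos: [0.4811, -0.1537, 0.1483]
eef_rot: [0.5, 0.501, -0.501, 0.499]
contact_force: [0.0, -0.8, -1.0]
opening: 0.165
```

Request:
{"fn": "play_rows", "kwargs": {
  "targets": [
    [[0,0,0],[0,0,0.5],255],
    [[0,0,0],[0,0,0.5],255],
    [[0,0,0],[0,0,0.3],255],
    [[0,0,0],[0,0,0],255],
    [[0,0,0],[0,0,0],255]
  ]
}}

```text
clock: 13.55
tool_pos: [0.4819, -0.154, 0.2004]
eef_rot: [-0.5, -0.5, 0.5, -0.5]
contact_force: [0.4, 0.1, -0.9]
opening: 0.165
```

```bash
python3 -c "
from h import *
st((.522,.175,.202))
s=r.snapshot('scene');crop(s,240,110,50,60,10,'pics/e1.png')
st()"
```

```text
t 13.55 tcp [ 0.4819 -0.154   0.2004] F [ 0.41  0.09 -0.89] M [-0.05  0.05  0.  ] op 0.165
xaxis [-5.e-04  2.e-04 -1.e+00] yaxis [ 1.e+00 -8.e-04 -5.e-04] yaw_y deg -0.05 q [ 0.24  0.63 -0.04  1.99  0.04  0.52  0.18]
turn to upright [-0.0002 -0.0005  0.    ]
shift units [1.004 8.226 0.039]
t 13.6 tcp [ 0.4817 -0.154   0.2   ] F [-0.04 -0.11 -1.91] M [-0.1   0.08  0.01] op 0.167
xaxis [-1.3e-03  4.0e-04 -1.0e+00] yaxis [ 1.0e+00 -8.0e-04 -1.3e-03] yaw_y deg -0.04 q [ 0.24  0.63 -0.04  1.99  0.04  0.52  0.18]
turn to upright [-0.0004 -0.0013  0.    ]
```

View pics/e1.png

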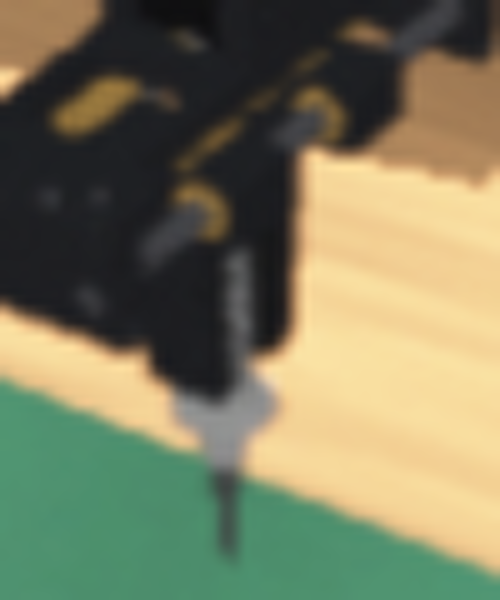

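Request:
{"fn": "play_rows", "kwargs": {
  "targets": [
    [[0,0,0],[0.05,0.4,0.05],255],
    [[0,0,0],[0.1,0.8,0],255],
    [[0,0,0],[0.1,0.8,0],255],
    [[0,0,0],[0.1,0.8,0],255],
    [[0,0,0],[0.1,0.8,0],255]
  ]
}}

```text
clock: 14.1
tool_pos: [0.4996, -0.009, 0.2015]
eef_rot: [-0.5, -0.5, 0.501, -0.499]
contact_force: [0.1, 1.0, -1.4]
opening: 0.17
```

Request:
{"fn": "play_rows", "kwargs": {
  "targets": [
    [[0,0,0],[0.1,0.8,0],255],
    [[0,0,0],[0.1,0.8,0],255],
    [[0,0,0],[0.1,0.8,0],255],
    [[0,0,0],[0.1,0.8,0],255],
    [[0,0,0],[0.1,0.8,0],255]
  ]
}}

```text
clock: 14.6
tool_pos: [0.5195, 0.1509, 0.2013]
eef_rot: [-0.499, -0.5, 0.501, -0.499]
contact_force: [0.0, -0.4, -1.0]
opening: 0.162
```

Request:
{"fn": "play_rows", "kwargs": {
  "targets": [
    [[0,0,0],[0.05,0.6,0],255],
    [[0,0,0],[0,0.025,0],255],
    [[0,0,0],[0,0,0],255],
    [[0,0,0],[0,0,0],255],
    [[0,0,0],[0,0,0],255]
  ]
}}

```text
clock: 15.1
tool_pos: [0.5222, 0.1729, 0.2022]
eef_rot: [-0.5, -0.499, 0.501, -0.499]
contact_force: [-0.0, -1.0, -2.1]
opening: 0.164
```

```bash
python3 -c "
from h import *
st((.522,.175,.1101))
s=r.snapshot('scene');crop(s,310,120,100,120,5,'pics/e2.png')
st()"
```

```text
t 15.1 tcp [0.5222 0.1729 0.2022] F [-0.01 -1.   -2.06] M [-0.05  0.04 -0.01] op 0.164
xaxis [-7.0e-04 -1.3e-03 -1.0e+00] yaxis [ 1.0e+00 -3.4e-03 -7.0e-04] yaw_y deg -0.2 q [-0.44  0.68  0.06  1.86 -0.06  0.61 -0.35]
turn to upright [ 0.0013 -0.0007 -0.    ]
shift units [-0.005  0.053 -2.303]
t 15.15 tcp [0.5223 0.1731 0.2023] F [-0.75  0.43 -1.07] M [-0.08 -0.   -0.01] op 0.167
xaxis [-4.e-04 -9.e-04 -1.e+00] yaxis [ 1.0e+00 -3.3e-03 -4.0e-04] yaw_y deg -0.19 q [-0.44  0.68  0.06  1.86 -0.06  0.61 -0.35]
turn to upright [ 0.0009 -0.0004 -0.    ]
```

View pics/e2.png

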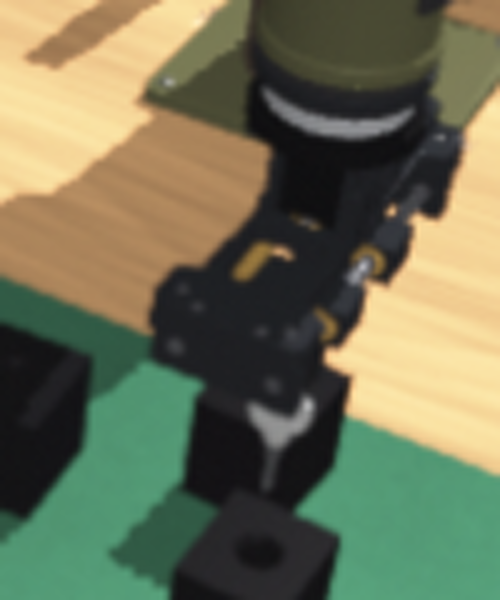

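Request:
{"fn": "play_rows", "kwargs": {
  "targets": [
    [[0,0,0],[0,0.05,-0.2],255],
    [[0,0,0],[0,0,-0.3],255],
    [[0,0,0],[0,0,-0.3],255],
    [[0,0,0],[0,0,0],255],
    [[0,0,0],[0,0,0],255]
  ]
}}

```text
clock: 15.65
tool_pos: [0.522, 0.1766, 0.1697]
eef_rot: [-0.5, -0.5, 0.501, -0.5]
contact_force: [0.1, 0.0, -1.3]
opening: 0.166
```

```bash
python3 -c "
from h import *
st((.522,.175,.1101))
s=r.snapshot('scene');crop(s,310,120,100,120,5,'pics/e3.png')"
```

```text
t 15.65 tcp [0.522  0.1766 0.1697] F [ 0.14  0.02 -1.33] M [-0.06  0.04  0.03] op 0.166
xaxis [-1.2e-03 -6.0e-04 -1.0e+00] yaxis [ 1.     -0.0011 -0.0012] yaw_y deg -0.06 q [-0.44  0.73  0.05  1.88 -0.06  0.53 -0.35]
turn to upright [ 0.0006 -0.0012 -0.    ]
shift units [ 0.    -0.04  -1.491]
```

View pics/e3.png

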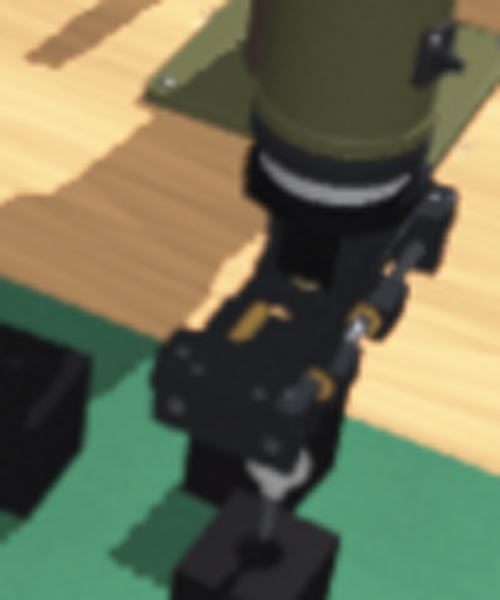

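```bash
python3 -c "
from h import *
s=r.snapshot('scene');crop(s,340,200,40,45,12,'pics/e4.png')
c=s['color'][200:245,340:380].astype(float); 
im=np.clip(255*(c/110.)**.7,0,255).astype(np.uint8)[:,:,::-1]
cv2.imwrite('pics/e4.png',cv2.resize(im,None,fx=12,fy=12,interpolation=cv2.INTER_CUBIC))
st()"
```

```text
t 15.75 tcp [0.5225 0.1768 0.1705] F [-0.29  0.44 -1.66] M [-0.07  0.07  0.03] op 0.167
xaxis [ 4.e-04  1.e-04 -1.e+00] yaxis [ 1.0e+00 -1.1e-03  4.0e-04] yaw_y deg -0.06 q [-0.44  0.73  0.05  1.88 -0.06  0.53 -0.35]
turn to upright [-0.0001  0.0004 -0.    ]
```

View pics/e4.png

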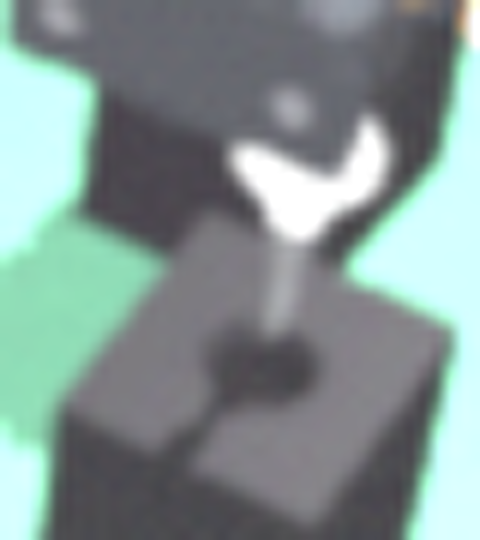

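Request:
{"fn": "play_rows", "kwargs": {
  "targets": [
    [[0,0,0],[0,-0.03,-0.1],255],
    [[0,0,0],[0,0,-0.15],255],
    [[0,0,0],[0,0,-0.15],255],
    [[0,0,0],[0,0,-0.15],255],
    [[0,0,0],[0,0,0],255]
  ]
}}

```text
clock: 16.25
tool_pos: [0.5217, 0.1754, 0.1474]
eef_rot: [-0.5, -0.5, 0.501, -0.5]
contact_force: [0.7, 0.5, -1.9]
opening: 0.164
```

Request:
{"fn": "play_rows", "kwargs": {
  "targets": [
    [[0,0,0],[0,0,-0.1],255],
    [[0,0,0],[0,0,-0.1],255],
    [[0,0,0],[0,0,-0.1],255],
    [[0,0,0],[0,0,-0.1],255],
    [[0,0,0],[0,0,0],255]
  ]
}}

```text
clock: 16.75
tool_pos: [0.522, 0.1755, 0.1319]
eef_rot: [-0.5, -0.5, 0.501, -0.5]
contact_force: [-0.4, -0.5, -2.3]
opening: 0.165
```

Request:
{"fn": "play_rows", "kwargs": {
  "targets": [
    [[0,0,0],[0,0,-0.1],255],
    [[0,0,0],[0,0,-0.1],255],
    [[0,0,0],[0,0,-0.1],255],
    [[0,0,0],[0,0,-0.05],255],
    [[0,0,0],[0,0,0],255]
  ]
}}

```text
clock: 17.25
tool_pos: [0.5221, 0.1755, 0.1181]
eef_rot: [-0.5, -0.5, 0.5, -0.5]
contact_force: [0.3, -0.2, -2.1]
opening: 0.166
```

Request:
{"fn": "play_rows", "kwargs": {
  "targets": [
    [[0,0,0],[0,0,-0.05],255],
    [[0,0,0],[0,0,-0.05],255],
    [[0,0,0],[0,0,-0.05],255],
    [[0,0,0],[0,0,0],255]
  ]
}}

```text
clock: 17.65
tool_pos: [0.5222, 0.1756, 0.1122]
eef_rot: [-0.5, -0.5, 0.5, -0.5]
contact_force: [-0.3, -1.3, -1.7]
opening: 0.167
```

Request:
{"fn": "play_rows", "kwargs": {
  "targets": [
    [[0,0,0],[0,0,-0.025],255],
    [[0,0,0],[0,0,-0.02],255],
    [[0,0,0],[0,0,0],255]
  ]
}}

```text
clock: 17.95
tool_pos: [0.5223, 0.1756, 0.1106]
eef_rot: [-0.5, -0.5, 0.5, -0.5]
contact_force: [-1.2, 0.6, -1.8]
opening: 0.167
```

```bash
python3 -c "
from h import *
st((.522,.175,.1101))
"
```

```text
t 17.95 tcp [0.5223 0.1756 0.1106] F [-1.2   0.57 -1.76] M [-0.1   0.07 -0.01] op 0.167
xaxis [-0. -0. -1.] yaxis [ 1.e+00 -9.e-04 -0.e+00] yaw_y deg -0.05 q [-0.43  0.83  0.04  1.91 -0.07  0.4  -0.34]
turn to upright [ 0. -0. -0.]
shift units [-0.007 -0.014 -0.012]
```

Request:
{"fn": "play_rows", "kwargs": {
  "targets": [
    [[0,0,0],[0,0,-0.015],255],
    [[0,0,0],[0,0,0],255]
  ]
}}

```text
clock: 18.15
tool_pos: [0.5224, 0.1756, 0.1101]
eef_rot: [0.5, 0.5, -0.5, 0.5]
contact_force: [-0.7, -0.3, -0.5]
opening: 0.164
```

Request:
{"fn": "play_rows", "kwargs": {
  "targets": [
    [[0,0,0],[0,0,-0.01],255],
    [[0,0,0],[0,0,0],255]
  ]
}}

```text
clock: 18.35
tool_pos: [0.5224, 0.1756, 0.1101]
eef_rot: [0.5, 0.5, -0.5, 0.5]
contact_force: [-0.6, -0.4, 3.6]
opening: 0.165
```

Request:
{"fn": "play_rows", "kwargs": {
  "targets": [
    [[0,0,0],[0,0,0],200],
    [[0,0,0],[0,0,0],150],
    [[0,0,0],[0,0,0],0],
    [[0,0,0],[0,0,0],0],
    [[0,0,0],[0,0,0],0]
  ]
}}

```text
clock: 18.85
tool_pos: [0.5223, 0.1756, 0.1095]
eef_rot: [0.5, 0.5, -0.5, 0.5]
contact_force: [0.4, 0.6, -0.3]
opening: 0.553
```

Request:
{"fn": "play_rows", "kwargs": {
  "targets": [
    [[0,0,0],[0,0,0],0],
    [[0,0,0],[0,0,0],0],
    [[0,0,0],[0,0,0],0]
  ]
}}

```text
clock: 19.15
tool_pos: [0.5223, 0.1756, 0.1097]
eef_rot: [0.5, 0.5, -0.5, 0.5]
contact_force: [0.0, 0.8, 0.4]
opening: 0.824
```

```bash
python3 -c "
from h import *
st((.522,.175,.1101))
s=r.snapshot('scene');crop(s,330,170,60,70,8,'pics/f1.png')
"
```

```text
t 19.15 tcp [0.5223 0.1756 0.1097] F [0.03 0.82 0.36] M [-0.02  0.08  0.  ] op 0.824
xaxis [ 1.e-04  0.e+00 -1.e+00] yaxis [ 1.e+00 -1.e-03  1.e-04] yaw_y deg -0.06 q [-0.43  0.83  0.04  1.92 -0.07  0.4  -0.34]
turn to upright [-0.      0.0001 -0.    ]
shift units [-0.008 -0.014  0.011]
```

View pics/f1.png

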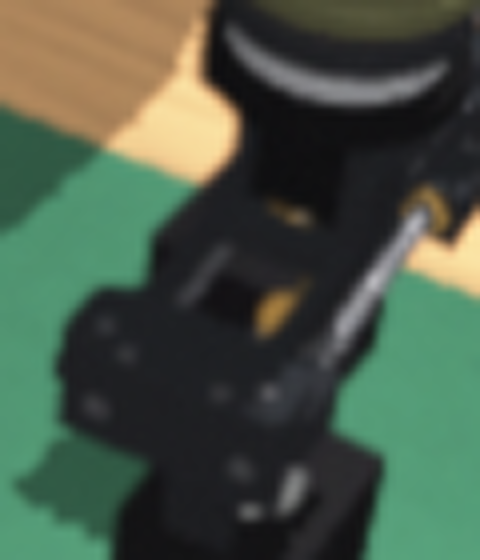

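The fingers are open, the cap shows through the gripper window at (280,305) and the collar is seated. I'll raise the arm straight up.

Request:
{"fn": "play_rows", "kwargs": {
  "targets": [
    [[0,0,0],[0,0,0.2],0],
    [[0,0,0],[0,0,0.4],0],
    [[0,0,0],[0,0,0.6],0],
    [[0,0,0],[0,0,0.8],0],
    [[0,0,0],[0,0,0.8],0]
  ]
}}

```text
clock: 19.7
tool_pos: [0.522, 0.1754, 0.2232]
eef_rot: [-0.5, -0.5, 0.5, -0.5]
contact_force: [0.6, 0.7, -0.6]
opening: 1.001
```

Request:
{"fn": "play_rows", "kwargs": {
  "targets": [
    [[0,0,0],[-0.6,-0.8,0.3],0],
    [[0,0,0],[-0.6,-0.8,0],0],
    [[0,0,0],[-0.6,-0.8,0],0],
    [[0,0,0],[0,0,0],0],
    [[0,0,0],[0,0,0],0]
  ]
}}

```text
clock: 20.2
tool_pos: [0.4503, 0.079, 0.2344]
eef_rot: [0.501, 0.499, -0.5, 0.5]
contact_force: [0.8, 1.0, 0.2]
opening: 0.998
```

```bash
python3 - <<'E'
from h import *
import pickle
st()
t0,s0=pickle.load(open("s0.pkl","rb"))
s=r.snapshot('scene');t=r.snapshot('top')
k=lambda S,a:cv2.resize(S["color"][a[1]:a[3],a[0]:a[2],::-1],None,fx=5,fy=5,interpolation=cv2.INTER_CUBIC)
cv2.imwrite("pics/g1.png",np.hstack([k(s0,(325,180,395,260)),k(s,(325,180,395,260))]))
cv2.imwrite("pics/g2.png",np.hstack([k(t0,(160,210,220,280)),k(t,(160,210,220,280))]))
cv2.imwrite("pics/g3.png",t["color"][:,:,::-1])
E
```

```text
t 20.2 tcp [0.4503 0.079  0.2344] F [0.79 0.97 0.21] M [ 0.    0.05 -0.  ] op 0.998
xaxis [ 1.e-03  3.e-04 -1.e+00] yaxis [ 1.     -0.0026  0.001 ] yaw_y deg -0.15 q [-0.3   0.53  0.04  2.1  -0.04  0.52 -0.23]
turn to upright [-0.0003  0.001  -0.    ]
```

View pics/g1.png

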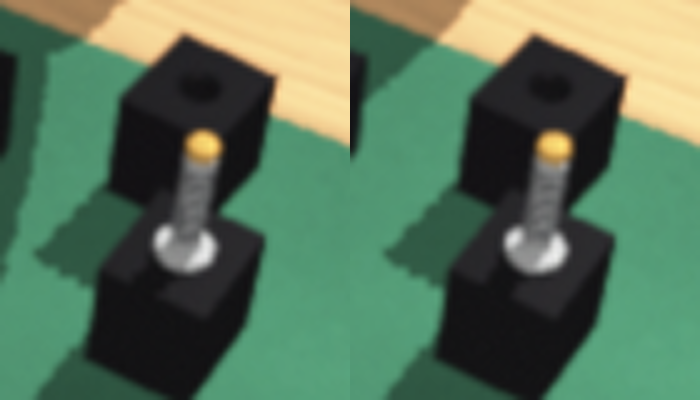

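View pics/g2.png

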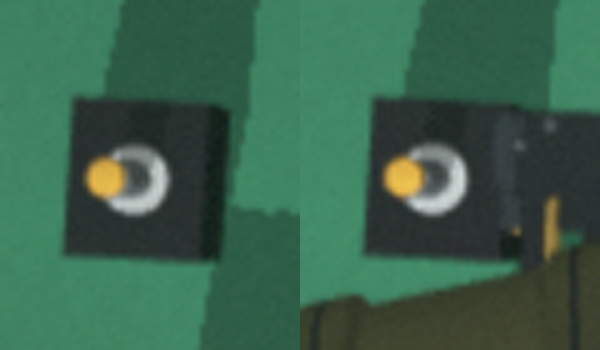

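View pics/g3.png

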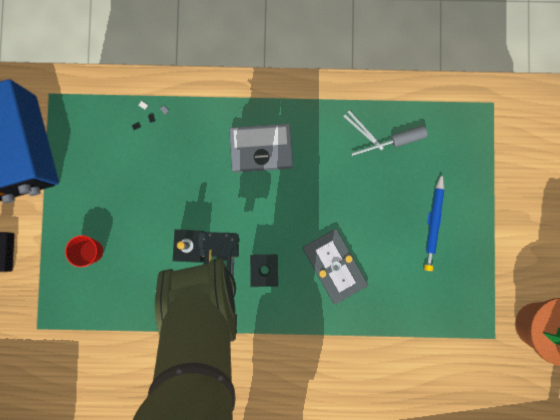

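The before/after pairs match in both views: cap and collar are within a pixel of where they began. The multimeter, pump and cup are also where they were. Handing in now.

```bash
python3 -c "
from h import *
st(); print(r.finish_job())"
```

```text
t 20.3 tcp [0.4514 0.0806 0.234 ] F [-0.74  0.57 -0.12] M [-0.01  0.06 -0.05] op 1.001
xaxis [ 0.0019  0.0011 -1.    ] yaxis [1.0e+00 1.0e-04 1.9e-03] yaw_y deg 0.0 q [-0.3   0.53  0.04  2.09 -0.04  0.52 -0.23]
turn to upright [-0.0011  0.0019 -0.    ]
the job is handed in; nothing more can be done
None
```

I fired the punch once in the guide bush, put it back in its stand and handed the job in at 20.3 s of the 67 s allowed. The hand-in reports no verdict, so I don't have a confirmed result.

- **Firing:** the point touched the blank at tool height 0.114 to 0.115 m. The force rose to about 16.5 N, then dropped to about 7 N at the snap. I went about 1.8 mm past the snap to be sure it had fired, about 9 mm of travel in all and short of the 10 mm end stop. The tool stayed within about 0.1° of vertical.
- **Return:** the collar met the stand at the same tool height as at the pick-up (0.1101 m), so the punch had not slipped in the grip. After release, the cap and collar were within a pixel of where they started in both cameras.
- **Other things:** the multimeter, pump and cup show no visible movement, and the gripper is clear of everything.
- **Disagreement:** the two cameras differed by about 4 to 5 mm in y. I cancelled this by using the relative distance from stand to bush. I could not check the point's sideways fit in the bush from above because the arm blocked the top camera. The side view and the low sideways forces (2 N or less) suggested it was well centred.

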